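# Tip the nuts to the tab end of a lidded tin, stack it and take off the lid

### The job

Lift the lidded tin of nuts out of the sloping green rack and, with its loose lid kept on, tip it so that all four nuts slide into the half with the pull tab. Stack it, lid still on, on the open tin of the same kind, pull tabs the same way, so that its lugs drop into the notches and it sits fully home and level; then lift off the lid and lay it flat, handle up, on the black rubber mat, with the nuts left lying at the tab end. Drop and spill nothing, and leave the other things on the bench where they are.

Things in the scene. Friction and masses are not known exactly. Their poses are not given: they have to be found in the camera images.
- tin_mid (a point): centre of the closed tin of nuts: bare grey sheet metal box 170 mm long (x), 62 wide (y), 52 high without lid, inside 162 x 54; the point lies 26 mm above its feet. It starts in the sloping rack, so its z leans 25 degrees towards the robot; its +x end is the upper end and has a pull tab, its plain end rests on the rack's stop. 0.24 to 0.38 kg empty
- tin_seam (a point): on the same tin, the point in the middle of its length and width at the seam between tin and lid, 52 mm above the feet. Gripped across the 62 mm width here, with the fingers over the seam, lid and tin are held together. Same axes
- tin_tab (a point): the outer edge of the same tin's pull tab: a folded tab 30 mm wide that sticks 18 mm out of the +x end, 36 mm above the feet
- tin_lug (a point): under the same tin: four lugs, its feet, each 18 mm wide, 4 thick, 8 high, in line with the walls: one in the middle of each end, one under each long side 30 mm from the middle towards the tab end. The rim has a notch 23 mm wide, 9 deep straight above each lug. This point is the foot of the lug at the tab end
- lid_grip (a point): the tin's loose lid: 170 x 62 x 10 mm, same metal, flush with the tin's sides, bar handle on top 70 mm long (x), 14 wide, 20 high. The point is the handle's centre, 10 mm above the lid's top, 20 above the seam. A 6 mm deep lip inside the tin's walls (1.5 mm play) is all that keeps it there. Laid flat it stands on this lip, the point 26 mm above the surface. 0.11 kg
- bin_mid (a point): centre of the open tin to stack on: same kind of tin (170 x 62 x 52 mm, same lugs, notches and pull tab at its +x end), no lid, standing level on the bench, not fixed but heavy (1.6 kg). The point is 26 mm above the bench; x points to its tab, roughly to the robot's left (within 40 degrees), z up
- bin_home (a point): where the closed tin's centre comes when it sits home on the open tin, tabs the same way: 44 mm above the open tin's centre, same axes. Its lugs are then in the notches, with 2.5 mm of play each way; the wrong way round or out of line it stays 8 mm too high, on its lugs
- mat: black rubber mat on the bench, 215 mm long (x) by 160 wide (y), 4 thick, fixed; origin at the centre of its underside. A wire brush lies along its right-hand (-y) edge; the left part is free for the lid
- rack: sloping rack of green sheet steel, fixed. Origin: centre of the sloping plate's upper face (200 x 176 mm), 68 mm above the bench; x up the 25 degree slope, away from the robot, z square off the plate. Lanes centred at y = +48 and -48 mm: the closed tin stands on its feet in one, a cardboard box lies in the other. Guide strips 6 mm high beside the lanes, a stop 16 mm high at the low end
- nut0_mid (a point): centre of steel hex nut 1 of 4 (24 mm over corners, 13 high, 25 g), loose in the closed tin, at first in its plain-end half. The nuts slide on the tin's oiled floor once it slopes by more than 15 to 23 degrees, and stay put when it is level
- nut1_mid (a point): centre of steel hex nut 2 of 4 (24 mm over corners, 13 high, 25 g), loose in the closed tin, at first in its plain-end half. The nuts slide on the tin's oiled floor once it slopes by more than 15 to 23 degrees, and stay put when it is level
- nut2_mid (a point): centre of steel hex nut 3 of 4 (24 mm over corners, 13 high, 25 g), loose in the closed tin, at first in its plain-end half. The nuts slide on the tin's oiled floor once it slopes by more than 15 to 23 degrees, and stay put when it is level
- nut3_mid (a point): centre of steel hex nut 4 of 4 (24 mm over corners, 13 high, 25 g), loose in the closed tin, at first in its plain-end half. The nuts slide on the tin's oiled floor once it slopes by more than 15 to 23 degrees, and stay put when it is level
- ebox_mid (a point): bystander: the centre of the cardboard electrode box, 165 by 54 by 38 mm high, lying in the rack's other lane, about 37 mm clear of the tin
- brush_mid (a point): bystander: the middle of the wire brush, 150 mm long (x), 26 mm wide, 28 mm high, wooden back up, on the mat
- pipe_tall_mid (a point): bystander: the centre of a dark steel pipe piece standing on end, 60 mm across, 72 mm high, beside the open tin on the robot's side
- pipe_short_mid (a point): bystander: the centre of a dark steel pipe piece standing on end, 60 mm across, 48 mm high, beside the open tin on the far side
- tee_mid (a point): bystander: the centre of a T-joint weld test piece, a 120 by 50 mm plate with an upright plate along it, 56 mm high, at the back of the bench
- hammer_mid (a point): bystander: a point on the handle of a chipping hammer, about 215 mm long and 24 mm high, at the back of the bench
Not all that is in view belongs to the job. Leave any pink look-alike of the part that bears lid_grip alone.

How it is judged:
By the outcome, as a careful person would: the job done as asked, in the order asked, and still so for the second after the job is handed in, with the robot touching nothing.
It also fails if it takes over 51 s, if anything falls off the work surface, if the arm or the gripper's body presses on something with over 40 N, if the wrist force passes 120 N, or if a joint passes its speed limit or range.

### The arm

A 6-joint arm with a two-finger parallel gripper is mounted at the origin on the work surface. World frame = base frame: x ahead of the robot, y to its left, z up, the work surface at z = 0. Lengths are in mm, angles in degrees, forces in N, time in s.
With the tool pointing down it reaches from about 300 to 850 mm from the base axis. Payload 4.2 kg.
Tool frame: the origin (TCP) lies midway between the tips of the shut fingers; the grasp point (between the pads) lies env.hold_point_z behind it (env.hold_point_z is the distance from the TCP to the grasp point, in mm); z points along the fingers, y is the line along which they close (so a half turn about z gives the same grasp; the last joint's range is limited). The gripper opens to 91 mm and grips with 3 to 60 N. Pads are 32 mm wide; open, the fingers measure 118 mm over their backs; the gripper's body (76 mm by 178 mm) begins 60 mm behind the grasp point.
Start: joints at [69.328, 18.312, 89.639, -0, 72.044, -1.146], TCP at [192.192, 541.946, 213.976] pointing down, gripper open.
Joint ranges: [-177.97, 177.97], [-48.28, 115.42], [12.27, 149.76], [-77.06, 257.06], [2.81, 150.46], [-146.56, 146.56]. Speed limits (degrees/s): [147.25, 147.25, 180, 180, 180, 180].

### API

Orientations are given as [roll, pitch, yaw] about the fixed x, y, z axes, in that order (R = Rz(yaw) Ry(pitch) Rx(roll)).
In Python, from workcell import env, viewer, spotter gives the robot as it stands.
- The arm moves only by the tool apply_moves, never from a script. Its arguments are lists of equal length, an entry for each row: "delta_pos": the shift along the world's x, y, z normalised to -1 to 1, where 1 is 120 mm, a list of three; "rot": the turn, a rotation vector about the world's x, y, z normalised to -1 to 1, where 1 is 1.5 rad, a list of three; "hand": the opening, from 0 (shut) to 1 (fully open). A call has 1 to 10 rows; each row is the pose to reach, as a shift and turn from the pose commanded when the call began; what a row does not reach only later rows make up. A row lasts 1/12 s, in which the tool goes at most 41.7 mm and 7.16 degrees, less where a joint would pass 70% of its speed; a pose out of reach is approached as far as the arm can. A call with a number of a shift or a turn outside -1 to 1 is refused whole. A call with a gripper value outside its range is refused whole. The fingers move at their own pace and stop on an object; "newtons" is the grip in N (left out, the last holds). Time passes only in rows, so rows that repeat a pose let the fingers close. It gives the time, the measured TCP pose, the force, the opening and the grip force at its end, in the units of the state.
- env.state(): the state, without advancing time (a new reading comes with each control period).
- viewer.grab_frame(name): name is "side" or "top" or "wrist"; returns a dict with "pixels" (400x640x3 uint8, red, green, blue), "camera_matrix" (3x3 intrinsics, pixels), "R" (3x3) and "t" (3): a world point X has camera coordinates R X + t; the wrist camera has in their place "mount" (4x4, takes a point from camera to tool coordinates, whose origin is the TCP and whose axes are the flange's). Camera axes: x right, y down, z forward; pixel columns grow to the right and rows downward; lengths in mm; the calibration is good to about 2 mm. A picture is of the moment at which its call begins: read the wrist's pose just before it. There is no depth.
- env.job_done(): hands the job in; it is judged then, once.
Trained networks look in a picture, given as the dict that the camera call returned (one of the last four; its "shot" number tells which), for a name from the list of things; names that differ only in an ending like _2 or _b are one class to them, and where a whole thing is asked for, a point or a joint stands for the part that bears it (a point fixed in the world has none). Each returns a list of dicts, best first, with "score" (0 to 1); they miss things now and then, are a little off and sometimes report something else, mostly with a low value. They report only what shows in the picture. A call takes as long as a camera call. They do not tell look-alikes from the thing itself.
- spotter.trace(picture, query): "mask" (400x640 bool, what is visible of it) and "box" ([centre column, centre row, width, height] in pixels, round what is visible of it).
- spotter.landmark_of(picture, query): "position" ([column, row] in pixels: a listed point, or the origin of a listed thing).
The state is a dict: "time_s": time; "qpos": joint angles; "qvel": joint speeds; "effort": joint torques, N m; "ee_pos": TCP position; "ee_rot": TCP orientation; "force": force on the tool from outside, world axes, zero at the start; "torque": the same for the moment, N m; "gripper_width": finger opening in mm; "gripper_force": force on a finger pad.
Only numpy, scipy, OpenCV 4.12 (cv2) and the standard library are available. Lean on these libraries where they do the work, as an engineer would, in place of code of your own. Each camera call takes 0.05 s, during which the arm holds its last target. There are 200 camera calls.

## Working session

There is one attempt and no reset: what is moved stays moved. The work goes in short steps, Python scripts to look and compute and a tool call to move; the robot and the scene stay as the last step left them, time stands still between calls to the robot, and variables do not carry over. Pictures are saved under pics/ and viewed, at most 10 in all, crops included, and the job is handed in when it is done.

Besides the shell and the picture viewer there is one more tool, called after "Request:" as name(argument=value, ...) on one line, values as JSON. apply_moves: Moves the arm, as the interface text tells. Its arguments: {"type":"object","properties":{"delta_pos":{"type":"array"},"rot":{"type":"array"},"hand":{"type":"array"},"newtons":{"type":"number"}},"required":["delta_pos","rot","hand"]}

```bash
mkdir -p pics; ls; cat > h.py <<'E'
import numpy as np, cv2, json
from scipy.spatial.transform import Rotation as Ro
from workcell import env, viewer, spotter
def cam(n):
    s=env.state(); p=viewer.grab_frame(n); K=np.array(p["camera_matrix"])
    if n=="wrist":
        M=np.array(p["mount"]); T=np.eye(4); T[:3,:3]=Ro.from_euler('xyz',s["ee_rot"],degrees=True).as_matrix(); T[:3,3]=s["ee_pos"]
        W=np.linalg.inv(T@M); R,t=W[:3,:3],W[:3,3]
    else: R,t=np.array(p["R"]),np.array(p["t"])
    return p,K,R,t
def save(p,f): cv2.imwrite(f,cv2.cvtColor(p["pixels"],cv2.COLOR_RGB2BGR))
def proj(c,X):
    _,K,R,t=c; x=K@(R@np.asarray(X,float)+t); return x[:2]/x[2]
def ray(c,uv):
    _,K,R,t=c; d=R.T@np.linalg.solve(K,[*uv,1]); return -R.T@t,d/np.linalg.norm(d)
def onz(c,uv,z):
    o,d=ray(c,uv); return o+d*(z-o[2])/d[2]
def tri(obs):
    A=0;b=0
    for c,uv in obs:
        o,d=ray(c,uv);P=np.eye(3)-np.outer(d,d);A=A+P;b=b+P@o
    X=np.linalg.solve(A,b); return X,[np.round(proj(c,X)-uv,1).tolist() for c,uv in obs]
E
python3 - <<'E'
from h import *
print(env.state(), env.hold_point_z)
C={n:cam(n) for n in("side","top","wrist")}
for n,c in C.items(): save(c[0],f"pics/{n}0.png")
for q in "tin_mid tin_seam tin_tab lid_grip bin_mid bin_home mat rack ebox_mid brush_mid pipe_tall_mid pipe_short_mid tee_mid hammer_mid".split():
    o=[]
    for n,c in C.items():
        r=spotter.landmark_of(c[0],q)
        print(q,n,[(np.round(k["position"]).tolist(),round(k["score"],2)) for k in r[:3]])
        if r and n!="wrist": o.append((c,r[0]["position"]))
    if len(o)==2: X,e=tri(o);print("   ",X.round(1),e)
E
```

```text
pics
{'time_s': 0.0, 'qpos': array([ 6.93298078e+01,  1.83517981e+01,  8.97052913e+01, -1.40273605e-03,
        7.20438410e+01, -1.14827854e+00]), 'qvel': array([-0.06732637,  0.03387471, -0.00502957, -0.08125814, -0.01220269,
       -0.14191285]), 'effort': array([-2.11847124e-03, -4.12452614e+01, -2.31972653e+01,  7.26669305e-02,
        4.56707901e-02, -1.45392596e-04]), 'ee_pos': array([191.99981328, 541.47016651, 213.12626099]), 'ee_rot': array([-1.79899063e+02, -6.89251760e-04,  1.60478519e+02]), 'force': array([-0.57168857, -0.91772959, -0.3031583 ]), 'torque': array([ 8.33568174e-05,  1.38336727e-02, -6.40375132e-02]), 'gripper_force': 0.0, 'gripper_width': 91.18305631250429} 18.8
tin_mid side [([259.0, 144.0], 0.66), ([267.0, 150.0], 0.63)]
tin_mid top [([210.0, 203.0], 0.84), ([211.0, 176.0], 0.6)]
tin_mid wrist []
    [492.2 317.3 127.4] [[4.8, -1.0], [-1.4, 4.9]]
tin_seam side [([264.0, 151.0], 0.91)]
tin_seam top [([210.0, 206.0], 0.63), ([377.0, 135.0], 0.34)]
tin_seam wrist []
    [495.2 322.3  93.7] [[1.3, -0.2], [-0.4, 1.3]]
tin_tab side [([293.0, 131.0], 0.66), ([26
[... 1142 characters left out ...]
d top [([419.0, 194.0], 0.55)]
brush_mid wrist []
    [ 565.1 -326.1    7.3] [[-1.7, 0.2], [0.6, -1.0]]
pipe_tall_mid side [([293.0, 251.0], 0.8), ([288.0, 138.0], 0.36)]
pipe_tall_mid top []
pipe_tall_mid wrist []
pipe_short_mid side [([290.0, 129.0], 0.3)]
pipe_short_mid top [([299.0, 175.0], 0.49)]
pipe_short_mid wrist []
    [520.1  56.8 330.7] [[17.0, -4.5], [-4.7, 15.2]]
tee_mid side [([382.0, 187.0], 0.73)]
tee_mid top [([297.0, 130.0], 0.96)]
tee_mid wrist []
    [760.9  70.5  23. ] [[-1.3, 0.2], [0.6, -1.1]]
hammer_mid side [([433.0, 246.0], 0.75), ([278.0, 164.0], 0.44)]
hammer_mid top [([378.0, 135.0], 0.8)]
hammer_mid wrist []
    [ 749.4 -189.8   23.8] [[-0.3, 0.0], [0.1, -0.2]]
```

```bash
python3 - <<'E'
import cv2
a=cv2.imread("pics/side0.png")[90:360,160:480];b=cv2.imread("pics/top0.png")[100:320,170:490]
cv2.imwrite("pics/a.png",cv2.resize(a,(711,600),interpolation=3));cv2.imwrite("pics/b.png",cv2.resize(b,(800,550),interpolation=3))
E
```

```text
(no output)
```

View pics/a.png

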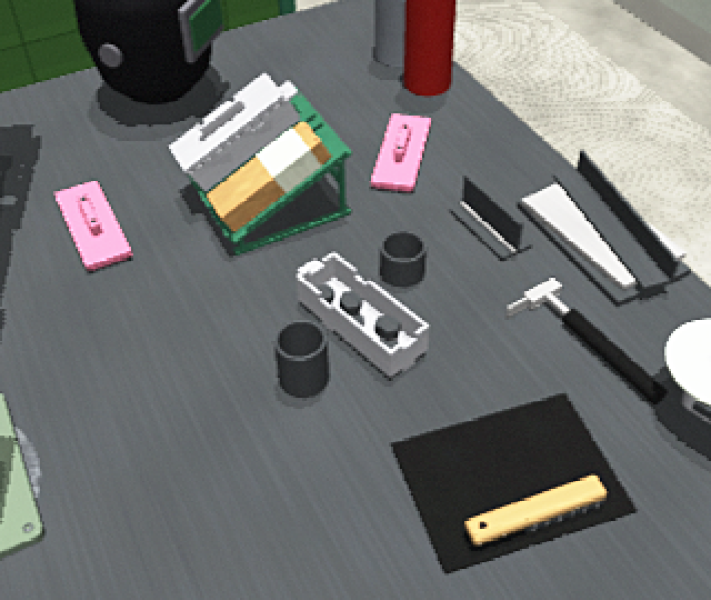

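View pics/b.png

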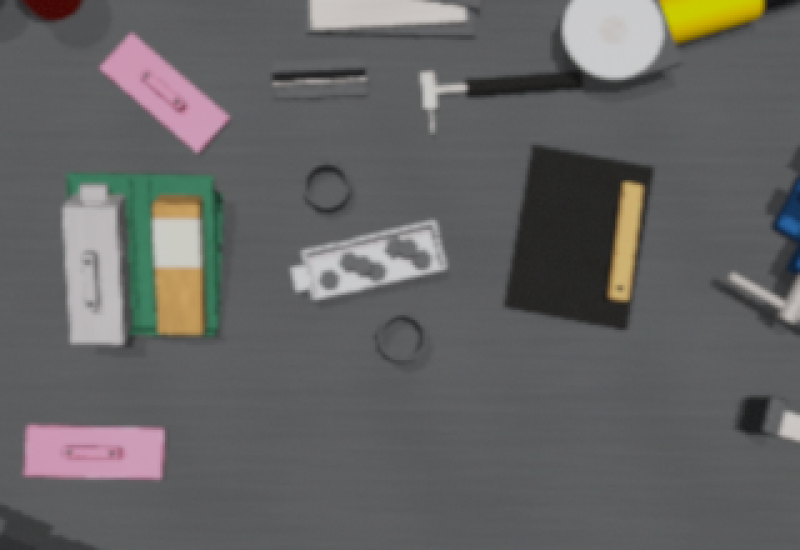

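The top view shows the closed tin in the left-hand lane of the rack, its tab up the slope at about (207,175). The open tin's tab is at about (290,211), pointing left and slightly towards the robot. The mat is right of it and both pink look-alike lids are clear. For the wrist range, the tool must reach the rack at a yaw of about 4°, so I'm turning it negatively on the way.

Request:
apply_moves(delta_pos=[[0.667,-0.625,0.4],[0.667,-0.625,0.4],[0.667,-0.625,0.4],[0.667,-0.625,0.4],[0.667,-0.625,0.4],[0.667,-0.625,0.4],[0.667,-0.625,0.4],[0.667,-0.625,0.4],[0.667,-0.625,0.4],[0.667,-0.625,0.4]], rot=[[0,0,-0.8],[0,0,-0.8],[0,0,-0.8],[0,0,-0.8],[0,0,-0.8],[0,0,-0.8],[0,0,-0.8],[0,0,-0.8],[0,0,-0.8],[0,0,-0.8]], hand=[1,1,1,1,1,1,1,1,1,1])

```text
time_s: 3.08
ee_pos: [272.2, 466.9, 262.0]
ee_rot: [180.0, -0.0, 91.4]
force: [-0.2, -0.0, 0.8]
gripper_width: 91.0
gripper_force: 0.0
```

Request:
apply_moves(delta_pos=[[0.667,-0.625,0],[0.667,-0.625,0],[0.667,-0.625,0],[0.667,-0.625,0],[0.667,-0.625,0],[0.667,-0.625,0],[0.667,-0.625,0],[0.667,-0.625,0],[0.667,-0.625,0],[0.667,-0.625,0]], rot=[[0,0,-0.8],[0,0,-0.8],[0,0,-0.8],[0,0,-0.8],[0,0,-0.8],[0,0,-0.8],[0,0,-0.8],[0,0,-0.8],[0,0,-0.8],[0,0,-0.8]], hand=[1,1,1,1,1,1,1,1,1,1])

```text
time_s: 3.92
ee_pos: [352.3, 391.9, 262.0]
ee_rot: [180.0, -0.0, 22.6]
force: [-0.4, -0.3, -0.1]
gripper_width: 91.0
gripper_force: 0.0
```

```bash
cat >> h.py <<'E'
RX=np.diag([1.,-1,-1])
def plan(P,R):
    s=env.state(); R0=Ro.from_euler('xyz',s["ee_rot"],degrees=True)
    d=(np.asarray(P)-s["ee_pos"])/120; r=(Ro.from_matrix(R)*R0.inv()).as_rotvec()/1.5
    n=max(np.linalg.norm(d)*120/41.7,np.linalg.norm(r)*85.94/7.16)
    print("d",d.round(3).tolist(),"r",r.round(3).tolist(),"n %.1f"%n,"t %.2f"%s["time_s"],s["qpos"].round(0).tolist())
def tinR(yaw,pitch): # pitch>0: x end up
    return Ro.from_euler('ZY',[yaw,-pitch],degrees=True).as_matrix()
def tool(seam,Rt,back=0): # TCP for hold point at seam, backed off
    R=Rt@RX; return np.asarray(seam)+R[:,2]*(18.8-back),R
E
python3 - <<'E'
from h import *
print(viewer.grab_frame("wrist")["mount"])
plan(*tool([484,318,104],tinR(3.6,25),135))
E
```

```text
[[-7.69548698e-04 -9.61271799e-01 -2.75601047e-01  7.80369859e+01]
 [ 9.99999394e-01 -9.56600160e-04  5.44281402e-04 -7.80687842e-01]
 [-7.86842368e-04 -2.75600461e-01  9.61271952e-01 -1.71699793e+02]
 [ 0.00000000e+00  0.00000000e+00  0.00000000e+00  1.00000000e+00]]
d [0.689, -0.642, -0.439] r [0.066, -0.285, -0.218] n 4.4 t 3.97 [47.0, 12.0, 91.0, -0.0, 77.0, 114.0]
```

Request:
apply_moves(delta_pos=[[0.69,-0.64,-0.44],[0.69,-0.64,-0.44],[0.69,-0.64,-0.44],[0.69,-0.64,-0.44],[0.69,-0.64,-0.44],[0.69,-0.64,-0.44],[0.69,-0.64,-0.44]], rot=[[0.066,-0.285,-0.218],[0.066,-0.285,-0.218],[0.066,-0.285,-0.218],[0.066,-0.285,-0.218],[0.066,-0.285,-0.218],[0.066,-0.285,-0.218],[0.066,-0.285,-0.218]], hand=[1,1,1,1,1,1,1])

```text
time_s: 4.55
ee_pos: [434.6, 315.4, 209.3]
ee_rot: [179.8, -25.0, 4.2]
force: [-0.9, 0.3, -0.2]
gripper_width: 91.0
gripper_force: 0.0
```

```bash
python3 - <<'E'
from h import *
c=cam("wrist"); save(c[0],"pics/w1.png"); s=env.state();print(s["ee_pos"],s["ee_rot"],s["qpos"].round())
for q in "tin_mid tin_seam tin_tab lid_grip rack ebox_mid".split():
    r=spotter.landmark_of(c[0],q); print(q,[(np.round(k["position"],1).tolist(),round(k["score"],2)) for k in r[:3]])
Rt=tinR(3.6,25);S=np.array([484,318,104.])
for n,l in dict(seam=[0,0,0],tab=[103,0,-16],grip=[0,0,20],c1=[85,31,10],c2=[85,-31,10],c3=[-85,31,10],c4=[-85,-31,10]).items(): print(n,proj(c,S+Rt@l).round())
E
```

```text
[435.32321758 315.83657336 209.83988498] [179.82117372 -25.02363124   4.09452861] [ 45.   6. 111. -23.  46. 144.]
tin_mid [([519.6, 126.8], 0.19)]
tin_seam []
tin_tab [([315.6, 80.3], 0.97)]
lid_grip [([364.3, 36.3], 0.86), ([309.4, 198.1], 0.62)]
rack [([352.6, 180.6], 0.96)]
ebox_mid [([399.6, 192.1], 0.61)]
seam [318. 199.]
tab [318.  92.]
grip [318. 204.]
c1 [284. 111.]
c2 [353. 111.]
c3 [288. 278.]
c4 [346. 278.]
```

View pics/w1.png

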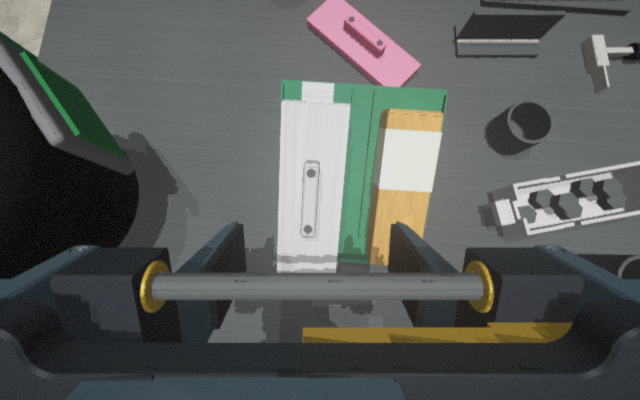

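The wrist view shows the closed tin with lid corners at about (281,101), (350,101), (277,271) and (336,271), the handle at (309,198), and the tab's outer edge at (318,82). I'm fitting the pose to these.

```bash
cat > obs.py <<'E'
from h import *
from scipy.optimize import least_squares
E
python3 - <<'E'
from obs import *
s=env.state(); c=cam("wrist")
L=np.array([[85,31,10],[85,-31,10],[-85,31,10],[-85,-31,10],[0,0,30],[103,0,-16]])
U=np.array([[281,101],[350,101],[277,271],[336,271],[309.5,199],[318,82]])
f=lambda v:np.concatenate([(np.array([proj(c,v[:3]+tinR(v[3],25)@l) for l in L])-U).ravel()])
r=least_squares(f,[484,318,104,3.6]); print(r.x.round(1),r.fun.round(1))
for z in(106,110):
    q=least_squares(lambda v:f([v[0],v[1],z,v[2]]),[484,318,2]); print(z,q.x.round(1),q.cost,r.cost)
rk=spotter.landmark_of(c[0],"rack")[0]["position"]; print("rack",onz(c,rk,68))
X=q.x; plan(*tool([X[0],X[1],110],tinR(X[2],25),0)); plan(*tool([X[0],X[1],110],tinR(X[2],25),70))
E
```

```text
[492.  324.8 108.9   0.6] [-0.3 -2.1 -0.   1.7  0.6 -1.4  0.4  1.9  0.4 -0.7 -1.1  0.7]
106 [492.9 324.9   0.6] 10.27072952382717 8.008356093239945
110 [491.7 324.8   0.6] 8.34084836336046 8.008356093239945
rack [517.9595108 276.9011745  68.       ]
d [0.536, 0.08, -0.969] r [0.002, 0.0, -0.038] n 3.2 t 5.00 [45.0, 6.0, 111.0, -23.0, 45.0, 145.0]
d [0.29, 0.078, -0.44] r [0.002, 0.0, -0.038] n 1.5 t 5.00 [45.0, 6.0, 111.0, -23.0, 45.0, 145.0]
```

Request:
apply_moves(delta_pos=[[0.29,0.079,-0.44],[0.29,0.079,-0.44],[0.29,0.079,-0.44],[0.37,0.08,-0.61],[0.45,0.08,-0.79],[0.536,0.08,-0.967],[0.536,0.08,-0.967],[0.536,0.08,-0.967]], rot=[[0.002,0,-0.038],[0.002,0,-0.038],[0.002,0,-0.038],[0.002,0,-0.038],[0.002,0,-0.038],[0.002,0,-0.038],[0.002,0,-0.038],[0.002,0,-0.038]], hand=[0.94,0.94,0.94,0.94,0.94,0.94,0.94,0.94])

```text
time_s: 5.67
ee_pos: [508.2, 317.4, 101.7]
ee_rot: [-179.4, -23.4, 1.4]
force: [-0.3, 1.1, -0.1]
gripper_width: 85.9
gripper_force: 0.0
```

```bash
python3 - <<'E'
from h import *
c=cam("wrist"); save(c[0],"pics/w2.png"); plan(*tool([491.7,324.8,110],tinR(.6,25),0))
for q in ("lid_grip","tin_tab","bin_mid","bin_home"):
    r=spotter.landmark_of(c[0],q); print(q,[(np.round(k["position"],1).tolist(),round(k["score"],2)) for k in r[:3]])
S=np.array([491.7,324.8,110])
for n,l in dict(gripb=[0,0,10],grip=[0,0,20],tab=[103,0,-16],h=[0,0,30],c1=[85,31,10],c2=[85,-31,10]).items(): print(n,proj(c,S+tinR(.6,25)@l).round())
E
```

```text
d [-0.073, 0.058, -0.082] r [-0.007, -0.017, -0.012] n 0.4 t 5.72 [38.0, 18.0, 112.0, -26.0, 32.0, 146.0]
lid_grip [([373.3, 14.6], 0.78), ([300.4, 303.8], 0.66)]
tin_tab [([309.1, 97.8], 0.76)]
bin_mid []
bin_home []
gripb [304. 284.]
grip [302. 294.]
tab [306.  93.]
h [301. 306.]
c1 [239. 129.]
c2 [368. 131.]
```

View pics/w2.png

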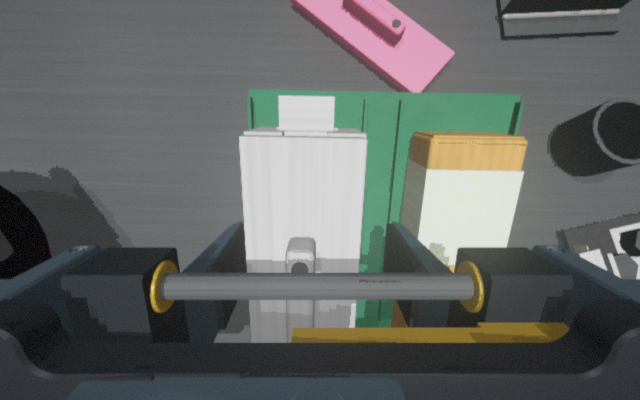

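```bash
cat >> h.py <<'E'
def wrist(R,j1,a,near):
    B=Ro.from_euler('ZY',[j1,a],degrees=True).inv()*Ro.from_matrix(R)
    e=B.as_euler('ZYZ',degrees=True); return e
E
python3 - <<'E'
from h import *
s=env.state();q=s["qpos"];R=Ro.from_euler('xyz',s["ee_rot"],degrees=True).as_matrix()
print(q.round(1),wrist(R,q[0],q[1]+q[2],0).round(1))
for p in(25,20,15,10): print(p,wrist(tinR(.6,p)@RX,36,128,0).round(1))
P=np.array([490,324.8,110])
for p in (17,14,12): plan(*tool(P,tinR(.6,p),0))
E
```

```text
[ 38.4  18.4 112.3 -25.6  32.2 146.5] [ -25.6   32.2 -123.5]
25 [ -26.    34.  -125.2]
20 [ -19.2   37.  -130.7]
15 [ -13.4   40.5 -135.3]
10 [  -8.3   44.1 -139. ]
d [-0.108, 0.053, -0.096] r [-0.01, 0.077, -0.012] n 0.9 t 5.92 [38.0, 18.0, 112.0, -26.0, 32.0, 147.0]
d [-0.116, 0.053, -0.098] r [-0.01, 0.112, -0.012] n 1.4 t 5.92 [38.0, 18.0, 112.0, -26.0, 32.0, 147.0]
d [-0.122, 0.053, -0.1] r [-0.011, 0.135, -0.012] n 1.6 t 5.92 [38.0, 18.0, 112.0, -26.0, 32.0, 147.0]
```

```bash
python3 - <<'E'
from h import *
plan(*tool([490,324.8,110],tinR(.6,18),35))
E
```

```text
d [-0.196, 0.052, 0.182] r [-0.009, 0.065, -0.012] n 0.8 t 5.92 [38.0, 18.0, 112.0, -26.0, 32.0, 147.0]
```

Request:
apply_moves(delta_pos=[[-0.196,0.052,0.182],[-0.196,0.052,0.182],[-0.196,0.052,0.182],[-0.196,0.052,0.182]], rot=[[-0.009,0.065,-0.012],[-0.009,0.065,-0.012],[-0.009,0.065,-0.012],[-0.009,0.065,-0.012]], hand=[0.94,0.94,0.94,0.94])

```text
time_s: 6.25
ee_pos: [484.9, 324.0, 124.2]
ee_rot: [180.0, -18.0, 0.7]
force: [0.1, -0.4, 0.5]
gripper_width: 85.9
gripper_force: 0.0
```

```bash
python3 - <<'E'
from h import *
plan(*tool([490,324.8,110],tinR(.6,18),35))
plan(*tool([490,324.8,110],tinR(.6,18),0))
E
```

```text
d [0.001, 0.006, 0.01] r [0.001, -0.0, -0.0] n 0.0 t 6.25 [39.0, 17.0, 108.0, -17.0, 42.0, 140.0]
d [0.091, 0.007, -0.267] r [0.001, -0.0, -0.0] n 0.8 t 6.25 [39.0, 17.0, 108.0, -17.0, 42.0, 140.0]
```

Request:
apply_moves(delta_pos=[[0.045,0.005,-0.13],[0.091,0.007,-0.267],[0.091,0.007,-0.267],[0.091,0.007,-0.267],[0.091,0.007,-0.267],[0.091,0.007,-0.267],[0.091,0.007,-0.267],[0.091,0.007,-0.267],[0.091,0.007,-0.267]], rot=[[0,0,0],[0,0,0],[0,0,0],[0,0,0],[0,0,0],[0,0,0],[0,0,0],[0,0,0],[0,0,0]], hand=[0.94,0.94,0.94,0.5,0.5,0.5,0.5,0.5,0.5], newtons=50)

```text
time_s: 7.0
ee_pos: [495.9, 325.0, 92.5]
ee_rot: [180.0, -17.9, 0.6]
force: [-1.7, -0.8, 2.8]
gripper_width: 61.7
gripper_force: 50.0
```

Request:
apply_moves(delta_pos=[[0,0,0.06],[0,0,0.15],[0,0,0.3],[0,0,0.5],[0,0,0.7],[0,0,0.9],[0,0,1],[0,0,1]], rot=[[0,0,0],[0,0,0],[0,0,0],[0,0,0],[0,0,0],[0,0,0],[0,0,0.05],[0,0,0.1]], hand=[0.5,0.5,0.5,0.5,0.5,0.5,0.5,0.5])

```text
time_s: 7.67
ee_pos: [496.8, 326.3, 215.2]
ee_rot: [-179.9, -18.2, 9.4]
force: [-0.1, -0.7, -3.9]
gripper_width: 62.1
gripper_force: 50.0
```

```bash
python3 - <<'E'
from h import *
c=cam("wrist"); save(c[0],"pics/w3.png"); 
s=env.state(); print(s["force"],s["torque"],s["qpos"].round())
w=cam("side")
for n,k in(("w",c),("s",w)):
  for q in ("lid_grip","tin_tab","bin_mid","bin_home","pipe_tall_mid","pipe_short_mid","tin_mid"):
    r=spotter.landmark_of(k[0],q); print(n,q,[(np.round(k["position"],1).tolist(),round(k["score"],2)) for k in r[:3]])
save(w[0],"pics/s3.png")
a=w[0]["pixels"][90:290,180:380]; b=c[0]["pixels"]
im=np.hstack([cv2.resize(a,(400,400),interpolation=3),cv2.resize(b[:, :],(400,250))[:].repeat(1,0) if 0 else cv2.copyMakeBorder(cv2.resize(b,(400,250)),0,150,0,0,0)])
cv2.imwrite("pics/m3.png",im[:,:,::-1])
E
```

```text
[-0.32196508 -2.09825456 -5.79773557] [-0.22337592  0.62475    -0.0682623 ] [ 37.  12. 101. -10.  51. 123.]
w lid_grip [([390.9, 58.5], 0.89), ([317.1, 291.4], 0.84), ([541.5, 62.5], 0.62)]
w tin_tab [([578.6, 256.1], 0.73), ([317.3, 62.9], 0.69)]
w bin_mid [([576.3, 258.2], 0.89)]
w bin_home [([611.0, 261.2], 0.89)]
w pipe_tall_mid []
w pipe_short_mid [([538.6, 174.7], 0.83)]
w tin_mid []
s lid_grip [([253.7, 109.0], 0.69), ([340.9, 154.5], 0.61), ([201.0, 187.0], 0.58)]
s tin_tab [([283.7, 90.5], 0.71), ([255.1, 108.3], 0.58)]
s bin_mid [([323.7, 233.4], 0.73), ([340.1, 204.3], 0.61), ([295.7, 252.4], 0.34)]
s bin_home [([323.0, 220.7], 0.84)]
s pipe_tall_mid [([294.1, 253.4], 0.95), ([262.4, 116.7], 0.7)]
s pipe_short_mid [([340.7, 204.5], 0.63)]
s tin_mid [([261.5, 115.2], 0.69)]
```

View pics/m3.png

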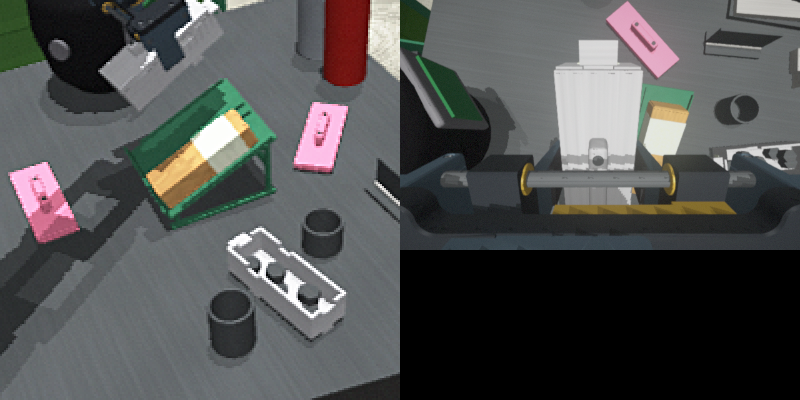

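The tin is held with its lid on at (598,110) in the mosaic, and the rack holds only the box now. Next I carry it over and tip it.

```bash
python3 - <<'E'
from h import *
c=cam("wrist"); s=env.state(); R=Ro.from_euler('xyz',s["ee_rot"],degrees=True).as_matrix()
seam=s["ee_pos"]-18.8*R[:,2]; print("seam",seam)
for d in (5,7,9):
    Rt=R@RX@Ro.from_euler('Y',-d,degrees=True).as_matrix()
    print(d,[proj(c,seam+Rt@np.array(l)).round(1).tolist() for l in([103,0,-16],[85,31,10],[85,-31,10],[0,0,20])])
for j1 in(10,30):
  for p in(-35,-42): print(j1,p,wrist(tinR(103,p)@RX,j1,112,0).round())
plan(*tool([460,210,280],tinR(60,-10),0))
E
```

```text
seam [490.19141315 324.05405415 229.67324042]
5 [[317.8, 65.3], [247.5, 105.7], [388.7, 105.6], [317.9, 281.6]]
7 [[317.9, 63.6], [246.1, 107.0], [390.2, 106.9], [317.9, 282.7]]
9 [[317.9, 62.0], [244.6, 108.6], [391.7, 108.6], [317.9, 283.8]]
10 -35 [-37.  70. 101.]
10 -42 [-45.  72. 103.]
30 -35 [-34.  81. 116.]
30 -42 [-40.  84. 117.]
d [-0.313, -0.982, 0.414] r [-0.19, 0.276, 0.579] n 8.0 t 8.52 [37.0, 12.0, 101.0, -11.0, 51.0, 123.0]
```

Request:
apply_moves(delta_pos=[[-0.31,-0.98,0.41],[-0.31,-0.98,0.41],[-0.31,-0.98,0.41],[-0.31,-0.98,0.41],[-0.31,-0.98,0.41],[-0.31,-0.98,0.41],[-0.31,-0.98,0.41],[-0.31,-0.98,0.41],[-0.31,-0.98,0.41]], rot=[[-0.19,0.276,0.579],[-0.19,0.276,0.579],[-0.19,0.276,0.579],[-0.19,0.276,0.579],[-0.19,0.276,0.579],[-0.19,0.276,0.579],[-0.19,0.276,0.579],[-0.19,0.276,0.579],[-0.19,0.276,0.579]], hand=[0.5,0.5,0.5,0.5,0.5,0.5,0.5,0.5,0.5])

```text
time_s: 9.27
ee_pos: [460.4, 208.2, 260.7]
ee_rot: [180.0, 10.0, 60.3]
force: [-0.2, -0.4, -5.0]
gripper_width: 62.1
gripper_force: 50.0
```

```bash
python3 - <<'E'
from h import *
c=cam("wrist"); save(c[0],"pics/w4.png"); s=env.state(); np.savez("w4.npz",p=s["ee_pos"],r=s["ee_rot"]); print(s["ee_pos"],s["ee_rot"])
plan(*tool([440,100,290],tinR(103,-44),0))
E
```

```text
[460.36383243 208.50907835 260.3639005 ] [179.97122717   9.97385323  60.23116974]
d [-0.145, -1.01, 0.134] r [-0.401, 0.059, 0.482] n 7.6 t 9.32 [27.0, 15.0, 88.0, -6.0, 85.0, 57.0]
```

Request:
apply_moves(delta_pos=[[-0.145,-1,0.13],[-0.145,-1,0.13],[-0.145,-1,0.13],[-0.145,-1,0.13],[-0.145,-1,0.13],[-0.145,-1,0.13],[-0.145,-1,0.13],[-0.145,-1,0.13],[-0.145,-1,0.13],[-0.145,-1,0.13]], rot=[[-0.4,0.06,0.482],[-0.4,0.06,0.482],[-0.4,0.06,0.482],[-0.4,0.06,0.482],[-0.4,0.06,0.482],[-0.4,0.06,0.482],[-0.4,0.06,0.482],[-0.4,0.06,0.482],[-0.4,0.06,0.482],[-0.4,0.06,0.482]], hand=[0.5,0.5,0.5,0.5,0.5,0.5,0.5,0.5,0.5,0.5])

```text
time_s: 10.15
ee_pos: [441.2, 88.2, 276.3]
ee_rot: [179.7, 43.8, 102.6]
force: [-0.5, -0.8, -3.8]
gripper_width: 61.9
gripper_force: 50.0
```

Request:
apply_moves(delta_pos=[[0,0,0],[0,0,0],[0,0,0],[0,0,0],[0,0,0],[0,0,0],[0,0,0],[0,0,0],[0,0,0],[0,0,0]], rot=[[0,0,0],[0,0,0],[0,0,0],[0,0,0],[0,0,0],[0,0,0],[0,0,0],[0,0,0],[0,0,0],[0,0,0]], hand=[0.5,0.5,0.5,0.5,0.5,0.5,0.5,0.5,0.5,0.5])

```text
time_s: 10.98
ee_pos: [441.3, 87.4, 276.5]
ee_rot: [179.9, 44.0, 102.7]
force: [0.7, 0.3, -4.8]
gripper_width: 61.8
gripper_force: 50.0
```

```bash
python3 - <<'E'
from h import *
s=env.state(); print(s["ee_pos"],s["ee_rot"],s["force"],s["torque"])
plan(*tool([400,30,230],tinR(103,-7),0))
E
```

```text
[441.2649814   87.36602491 276.53217274] [179.89821997  43.96601653 102.6840447 ] [ 0.71235611  0.28827354 -4.83731222] [ 0.85740231  0.26136493 -0.06320665]
d [-0.34, -0.497, -0.543] r [0.419, 0.097, 0.003] n 5.2 t 10.98 [38.0, 13.0, 102.0, -39.0, 88.0, 35.0]
```

Request:
apply_moves(delta_pos=[[-0.34,-0.5,-0.54],[-0.34,-0.5,-0.54],[-0.34,-0.5,-0.54],[-0.34,-0.5,-0.54],[-0.34,-0.5,-0.54],[-0.34,-0.5,-0.54],[-0.34,-0.5,-0.54],[-0.34,-0.5,-0.54]], rot=[[0.42,0.097,0],[0.42,0.097,0],[0.42,0.097,0],[0.42,0.097,0],[0.42,0.097,0],[0.42,0.097,0],[0.42,0.097,0],[0.42,0.097,0]], hand=[0.5,0.5,0.5,0.5,0.5,0.5,0.5,0.5])

```text
time_s: 11.65
ee_pos: [399.8, 26.3, 211.7]
ee_rot: [-179.8, 7.0, 102.7]
force: [0.6, 0.1, -5.3]
gripper_width: 61.8
gripper_force: 50.0
```

```bash
python3 - <<'E'
from h import *
c=cam("wrist"); save(c[0],"pics/w5.png"); s=env.state(); np.savez("w5.npz",p=s["ee_pos"],r=s["ee_rot"])
d=cam("side"); save(d[0],"pics/s5.png"); t=cam("top"); save(t[0],"pics/t5.png")
print(s["ee_pos"],s["ee_rot"],s["force"],s["torque"])
for n,k in(("w",c),("s",d),("t",t)):
  for q in ("bin_mid","bin_home","pipe_tall_mid","pipe_short_mid","tin_tab","lid_grip"):
    r=spotter.landmark_of(k[0],q); print(n,q,[(np.round(k["position"],1).tolist(),round(k["score"],2)) for k in r[:3]])
im=np.vstack([cv2.resize(c[0]["pixels"],(800,500),interpolation=3)]); cv2.imwrite("pics/m5.png",im[:,:,::-1])
E
```

```text
[399.80626263  27.04684227 211.4677663 ] [-179.79576279    7.00326172  102.80039354] [ 0.53924053  0.65931194 -4.91441934] [0.08767086 0.06568172 0.02531706]
w bin_mid [([402.1, 212.0], 0.86)]
w bin_home [([413.2, 223.9], 0.77)]
w pipe_tall_mid []
w pipe_short_mid [([487.9, 181.4], 0.6)]
w tin_tab [([317.8, 65.1], 0.61)]
w lid_grip [([317.5, 289.4], 0.73), ([603.0, 194.5], 0.67)]
s bin_mid [([323.4, 235.1], 0.96)]
s bin_home [([322.5, 220.1], 0.57)]
s pipe_tall_mid [([290.4, 251.9], 0.62)]
s pipe_short_mid [([340.0, 206.6], 0.82), ([380.6, 187.1], 0.61)]
s tin_tab []
s lid_grip [([342.4, 154.4], 0.95), ([268.9, 175.5], 0.79), ([201.4, 185.5], 0.67)]
t bin_mid [([320.8, 206.6], 0.67), ([229.1, 200.6], 0.43)]
t bin_home [([319.5, 205.2], 0.97)]
t pipe_tall_mid [([329.6, 232.3], 0.58)]
t pipe_short_mid [([303.8, 174.1], 0.73)]
t tin_tab [([244.4, 204.8], 0.27)]
t lid_grip [([204.1, 282.5], 0.92), ([305.0, 238.8], 0.83), ([236.4, 136.8], 0.61)]
```

View pics/m5.png

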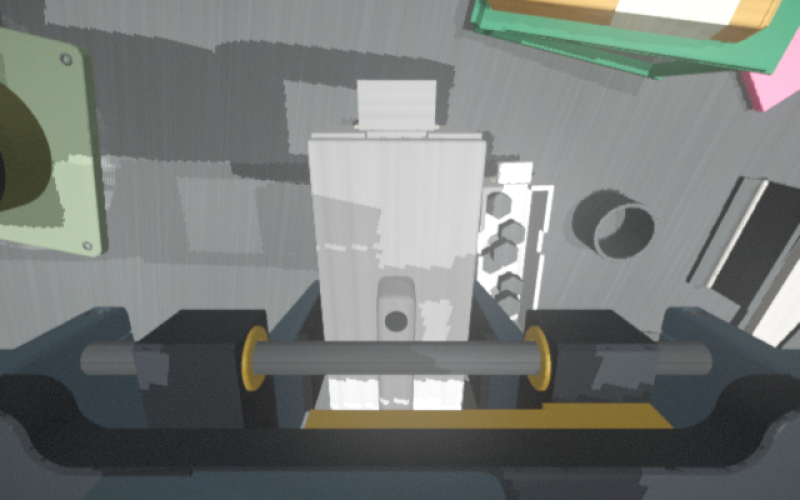

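The wrist view shows the tin level with lid on. The open tin is to its right, its tab at about (412,138) native and rim corners near (440,150), partly hidden. I'll step sideways for a full view.

Request:
apply_moves(delta_pos=[[-0.4,-0.5,0.1],[-0.4,-0.5,0.1],[-0.4,-0.5,0.1],[-0.4,-0.5,0.1],[-0.4,-0.5,0.1]], rot=[[0,0,0],[0,0,0],[0,0,0],[0,0,0],[0,0,0]], hand=[0.5,0.5,0.5,0.5,0.5])

```text
time_s: 13.12
ee_pos: [352.9, -32.6, 224.0]
ee_rot: [180.0, 6.9, 102.7]
force: [0.0, -0.7, -5.3]
gripper_width: 61.8
gripper_force: 50.0
```

```bash
python3 - <<'E'
from h import *
c=cam("wrist"); save(c[0],"pics/w6.png"); s=env.state(); np.savez("w6.npz",p=s["ee_pos"],r=s["ee_rot"],K=c[1],R=c[2],t=c[3])
print(s["ee_pos"],s["ee_rot"],s["qpos"].round())
for q in ("bin_mid","bin_home"):
    r=spotter.landmark_of(c[0],q); print(q,[(np.round(k["position"],1).tolist(),round(k["score"],2)) for k in r[:3]])
m=spotter.trace(c[0],"bin_mid"); print([(x["box"],x["score"]) for x in m[:2]])
a=c[0]["pixels"][60:310,340:640]; cv2.imwrite("pics/m6.png",cv2.resize(a,(720,600),interpolation=cv2.INTER_CUBIC)[:,:,::-1])
E
```

```text
[353.05737123 -32.38447891 223.91737968] [-179.97017041    6.90952935  102.76014781] [ -1.  -3. 115.  -7.  67. -11.]
bin_mid [([445.7, 173.5], 0.89)]
bin_home [([462.1, 181.0], 0.65)]
[([456.1, 164.1, 85.5, 157.8], 0.97)]
```

View pics/m6.png

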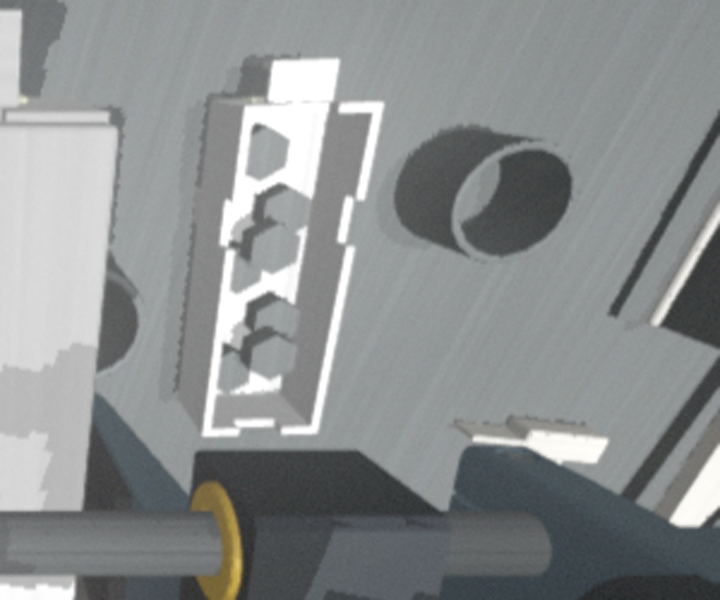

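The crop shows the whole open tin: outer rim corners native at about (500,102.5), (472,240.4), (424.6,241.7) and (439,103), and the tab edge at (468,84). The pipes are clear on both sides. Next I fit both poses.

```bash
cat > fit.py <<'E'
from obs import *
z=np.load("w6.npz"); c=(None,z["K"],z["R"],z["t"])
L=np.array([[85,-31,52],[-85,-31,52],[-85,31,52],[85,31,52],[103,0,36],[30,-31,43]])
U=np.array([[500,102.5],[472.1,240.4],[424.6,241.7],[439.2,103],[468,84.2],[486.5,152]])
w=np.array([1,1,1,.7,.7,.4])[:,None]
f=lambda v:(w*(np.array([proj(c,np.r_[v[:2],0]+tinR(v[2],0)@l) for l in L])-U)).ravel()
r=least_squares(f,[522,0,103]); print("bin",r.x.round(2),r.fun.round(1))
bx,by,bw=r.x
R=Ro.from_euler('xyz',z["r"],degrees=True).as_matrix(); h=z["p"]-18.8*R[:,2]
l=np.array([[85,31,10],[85,-31,10],[103,0,-16]]); u=np.array([[248.8,112],[387.2,112],[317.6,64]])
def g(v):
    Rt=R@RX@Ro.from_euler('Y',-v[2],degrees=True).as_matrix()
    return np.r_[(np.array([proj(c,h+Rt@(k+[v[0],0,v[1]])) for k in l])-u).ravel(),(v[2]-7)*1.0]
q=least_squares(g,[0,0,7]); print("tin in hand dx dz pitch",q.x.round(2),q.fun.round(1))
E
python3 - <<'E'
from fit import *
b=cam("side"); t=cam("top")
for k in(b,t):
  for qn in("bin_mid","lid_grip"): print(qn,[(np.round(m["position"],1).tolist(),round(m["score"],2)) for m in spotter.landmark_of(k[0],qn)[:3]])
  Rt=R@RX@Ro.from_euler('Y',-7,degrees=True).as_matrix()
  print("pred bin",proj(k,[bx,by,26]).round(1),"lid",proj(k,h+Rt@[0,0,20]).round(1))
E
```

```text
bin [520.06  -5.66 104.5 ] [-0.3 -0.1 -0.  -0.6 -0.2 -0.6  1.9  0.9 -1.   0.6 -0.4 -0.4]
tin in hand dx dz pitch [-1.58 -6.44  9.15] [-1.4 -0.8 -0.2 -1.1 -0.6  2.1  2.1]
bin_mid [([323.4, 230.5], 0.89), ([436.0, 245.8], 0.65), ([405.1, 318.8], 0.59)]
lid_grip [([259.2, 193.2], 0.96), ([200.2, 184.7], 0.87)]
pred bin [322.2 231.1] lid [256.6 192.7]
bin_mid [([319.5, 203.5], 0.91)]
lid_grip [([234.5, 136.3], 0.84), ([326.4, 255.5], 0.74), ([204.0, 282.5], 0.68)]
pred bin [319.4 204.3] lid [327.3 257.5]
```

```bash
cat > place.py <<'E'
from h import *
BX,BY,BW=520.06,-5.66,104.5
def place(h,dx=-1.6,dz=-5,pt=7.5,ox=0,oy=0):
    Rt=tinR(BW,0); S=np.array([BX,BY,96+h])+Rt@[ox-dx,oy,-dz]
    R=tinR(BW,-pt)@RX; return S+18.8*R[:,2],R
E
python3 -c "
from place import *
plan(*place(100))
a,_=place(100);b,_=place(25);print((b-a)/120)"
```

```text
d [1.397, 0.217, -0.344] r [-0.006, -0.003, 0.02] n 4.2 t 13.62 [-1.0, -3.0, 115.0, -7.0, 67.0, -11.0]
[ 0.     0.    -0.625]
```

Request:
apply_moves(delta_pos=[[0.7,0.11,-0.05],[0.7,0.11,-0.05],[0.7,0.11,-0.05],[0.7,0.11,-0.05]], rot=[[-0.006,-0.003,0.02],[-0.006,-0.003,0.02],[-0.006,-0.003,0.02],[-0.006,-0.003,0.02]], hand=[0.5,0.5,0.5,0.5])

```text
time_s: 13.95
ee_pos: [438.4, -19.0, 217.0]
ee_rot: [-180.0, 7.5, 104.5]
force: [-0.6, -0.2, -5.4]
gripper_width: 61.8
gripper_force: 50.0
```

Request:
apply_moves(delta_pos=[[0.69,0.107,-0.29],[0.69,0.107,-0.29],[0.697,0.107,-0.29],[0.697,0.107,-0.6],[0.697,0.107,-0.9],[0.697,0.107,-0.92],[0.697,0.107,-0.92],[0.697,0.107,-0.92]], rot=[[0,0,0],[0,0,0],[0,0,0],[0,0,0],[0,0,0],[0,0,0],[0,0,0],[0,0,0]], hand=[0.5,0.5,0.5,0.5,0.5,0.5,0.5,0.5])

```text
time_s: 14.62
ee_pos: [520.9, -6.7, 108.9]
ee_rot: [179.8, 7.5, 104.5]
force: [1.1, 0.3, -3.9]
gripper_width: 61.6
gripper_force: 50.0
```

```bash
python3 - <<'E'
from place import *
plan(*place(25))
d=cam("side");t=cam("top");c=cam("wrist")
save(d[0],"pics/s7.png");save(c[0],"pics/w7.png")
a=cv2.resize(d[0]["pixels"][170:270,270:380],(440,400),interpolation=cv2.INTER_CUBIC); b=cv2.resize(c[0]["pixels"][20:220,220:420],(360,360),interpolation=cv2.INTER_CUBIC)
im=np.hstack([a,cv2.copyMakeBorder(b,0,40,0,0,0)]); cv2.imwrite("pics/m7.png",im[:,:,::-1])
Rt=tinR(BW,0);S=np.array([BX,BY,96+25.])
for n,l in dict(tab=[103,0,-16],c1=[85,31,10],c2=[85,-31,10],h=[0,0,20]).items(): print(n,proj(c,S+Rt@l).round(1),"side",proj(d,S+Rt@l).round(1))
print("bintab",proj(c,np.array([BX,BY,36])+Rt@[103,0,0]).round(1))
for k in(c,d):
  for q in("tin_tab","lid_grip"): print(q,[(np.round(m["position"],1).tolist(),round(m["score"],2)) for m in spotter.landmark_of(k[0],q)[:3]])
E
```

```text
d [-0.005, 0.002, -0.013] r [-0.0, 0.002, 0.0] n 0.0 t 14.62 [3.0, 18.0, 107.0, -9.0, 53.0, -6.0]
tab [313.8  66.9] side [296.3 191.1]
c1 [245.4 109.3] side [291.  192.7]
c2 [382.1 109.1] side [308.8 182. ]
h [314.5 276. ] side [321.5 200.6]
bintab [314.1  69.4]
tin_tab [([318.5, 63.8], 0.62)]
lid_grip [([316.0, 289.8], 0.94)]
tin_tab []
lid_grip [([199.1, 188.8], 0.9), ([321.6, 198.8], 0.83), ([339.2, 154.4], 0.68)]
```

View pics/m7.png

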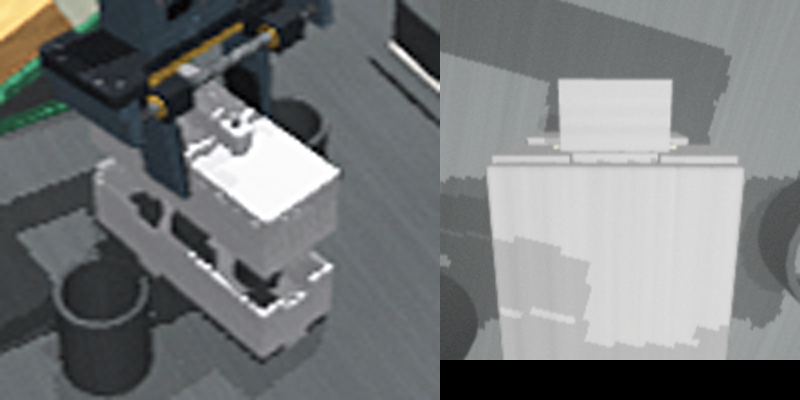

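```bash
python3 - <<'E'
from place import *
from scipy.optimize import least_squares
c=cam("wrist"); s=env.state()
R=Ro.from_euler('xyz',s["ee_rot"],degrees=True).as_matrix(); h=s["ee_pos"]-18.8*R[:,2]
l=np.array([[85,31,10],[85,-31,10],[103,15,-16],[103,-15,-16],[85,31,0],[85,-31,0]])
u=np.array([[246.7,113],[387.8,113],[286.1,64.4],[348.3,64.4],[249.4,106.3],[385.6,106.3]])
def g(v,pr=1):
    Rt=R@RX@Ro.from_euler('ZY',[v[4],-v[2]],degrees=True).as_matrix()
    return np.r_[(np.array([proj(c,h+Rt@k+R@RX@np.array([v[0],v[3],v[1]])) for k in l])-u).ravel(),pr*(v[2]-7)]
for pr in(0,1,3):
    q=least_squares(g,[0,0,7,0,0],args=(pr,)); print(q.x.round(2),q.fun.round(1))
Rt=tinR(BW,0)
print([proj(c,np.array([BX,BY,0])+Rt@np.array(k)).round(1).tolist() for k in([85,31,52],[85,-31,52],[85,9,52],[103,15,36],[103,-15,36])])
E
```

```text
[ 0.16 -6.66 11.55 -0.38 -0.04] [-0.7 -0.9  1.  -1.   0.2 -0.7 -0.1 -0.7  1.1  1.7 -1.5  1.7  0. ]
[-0.44 -2.79  9.31 -0.38 -0.04] [-1.2 -1.9  1.4 -1.9  0.2  0.4 -0.1  0.4  0.9  1.7 -1.2  1.6  2.3]
[-0.82  0.36  7.48 -0.38 -0.04] [-1.5 -2.7  1.8 -2.8  0.3  1.4 -0.2  1.4  0.6  1.6 -1.   1.6  1.5]
[[271.5, 98.0], [360.4, 97.8], [303.1, 97.9], [295.1, 70.0], [336.7, 69.9]]
```

```bash
python3 -c "
from place import *
plan(*place(11,dx=-1,pt=8.5,oy=2))"
```

```text
d [-0.015, -0.01, -0.123] r [-0.012, -0.002, 0.0] n 0.4 t 15.02 [3.0, 18.0, 107.0, -9.0, 53.0, -6.0]
```

Request:
apply_moves(delta_pos=[[-0.015,-0.012,-0.06],[-0.02,-0.014,-0.12],[-0.02,-0.014,-0.13],[-0.02,-0.014,-0.14],[-0.02,-0.014,-0.15],[-0.02,-0.014,-0.16],[-0.02,-0.014,-0.16]], rot=[[-0.012,-0.002,0],[-0.012,-0.002,0],[-0.012,-0.002,0],[-0.012,-0.002,0],[-0.012,-0.002,0],[-0.012,-0.002,0],[-0.012,-0.002,0]], hand=[0.5,0.5,0.5,0.5,0.5,0.5,0.5])

```text
time_s: 15.6
ee_pos: [517.8, -8.3, 88.1]
ee_rot: [-179.9, 8.5, 104.5]
force: [-0.4, -0.6, -4.4]
gripper_width: 61.6
gripper_force: 50.0
```

Request:
apply_moves(delta_pos=[[0,0,-0.01],[0,0,-0.02],[0,0,-0.03],[0,0,-0.04],[0,0,-0.04]], rot=[[0,0,0],[0,0,0],[0,0,0],[0,0,0],[0,0,0]], hand=[0.5,0.5,0.5,0.5,0.5])

```text
time_s: 16.02
ee_pos: [517.5, -8.3, 83.1]
ee_rot: [-179.9, 8.5, 104.5]
force: [0.3, 0.3, -4.7]
gripper_width: 61.9
gripper_force: 50.0
```

Request:
apply_moves(delta_pos=[[0,0,-0.008],[0,0,-0.016],[0,0,-0.016]], rot=[[0,0,0],[0,0,0],[0,0,0]], hand=[0.5,0.5,0.5])

```text
time_s: 16.27
ee_pos: [517.6, -8.3, 81.3]
ee_rot: [-179.9, 8.5, 104.5]
force: [0.5, 0.4, -4.1]
gripper_width: 62.0
gripper_force: 50.0
```

Request:
apply_moves(delta_pos=[[0,0,-0.008],[0,0,-0.016],[0,0,-0.016]], rot=[[0,0,0],[0,0,0],[0,0,0]], hand=[0.5,0.5,0.5])

```text
time_s: 16.52
ee_pos: [517.6, -8.3, 79.3]
ee_rot: [-179.9, 8.5, 104.5]
force: [0.1, 0.6, -4.2]
gripper_width: 61.7
gripper_force: 50.0
```

Request:
apply_moves(delta_pos=[[0,0,-0.008],[0,0,-0.016],[0,0,-0.016]], rot=[[0,0,0],[0,0,0],[0,0,0]], hand=[0.5,0.5,0.5])

```text
time_s: 16.77
ee_pos: [517.8, -8.3, 77.9]
ee_rot: [-180.0, 8.5, 104.5]
force: [-0.7, -0.0, -1.6]
gripper_width: 61.9
gripper_force: 50.0
```

```bash
python3 - <<'E'
from place import *
d=cam("side");c=cam("wrist")
save(d[0],"pics/s8.png");save(c[0],"pics/w8.png")
a=cv2.resize(d[0]["pixels"][175:265,275:365],(450,450),interpolation=cv2.INTER_CUBIC); b=cv2.resize(c[0]["pixels"][20:220,220:395],(350,400),interpolation=cv2.INTER_CUBIC)
im=np.hstack([a,cv2.copyMakeBorder(b,0,50,0,0,0)]); cv2.imwrite("pics/m8.png",im[:,:,::-1])
Rt=tinR(BW,0)
for h in(0,8):
  S=np.array([BX,BY,96.+h])
  for n,l in dict(c1=[85,31,10],c2=[85,-31,10],c3=[-85,31,10],h=[0,0,20],b1=[85,31,-52]).items(): print(h,n,"side",proj(d,S+Rt@l).round(1),((proj(d,S+Rt@l)-[275,175])*5).round())
E
```

```text
0 c1 side [291.6 199.6] [ 83. 123.]
0 c2 side [309.2 188.8] [171.  69.]
0 c3 side [335.8 234.6] [304. 298.]
0 h side [321.6 207.7] [233. 163.]
0 b1 side [293.2 215.8] [ 91. 204.]
8 c1 side [291.4 197.4] [ 82. 112.]
8 c2 side [309.1 186.7] [170.  58.]
8 c3 side [335.8 232.4] [304. 287.]
8 h side [321.6 205.4] [233. 152.]
8 b1 side [293.  213.7] [ 90. 194.]
```

View pics/m8.png

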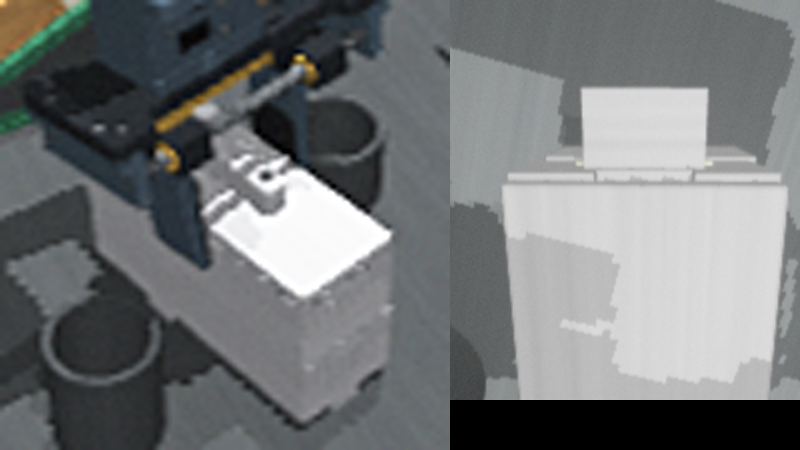

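Request:
apply_moves(delta_pos=[[0,0,-0.005],[0,0,-0.01],[0,0,-0.01],[0,0,-0.01]], rot=[[0,0,0],[0,0,0],[0,0,0],[0,0,0]], hand=[0.5,0.5,0.5,0.5])

```text
time_s: 17.2
ee_pos: [518.1, -8.6, 77.0]
ee_rot: [-180.0, 8.6, 104.5]
force: [-0.6, -2.1, 3.8]
gripper_width: 62.0
gripper_force: 50.0
```

Request:
apply_moves(delta_pos=[[0,0,0],[0,0,0],[0,0,0],[0,0,0],[0,0,0.1],[0,0,0.3],[0,0,0.6],[0,0,0.8],[0,0,0.8]], rot=[[0,0,0],[0,0,0],[0,0,0],[0,0,0],[0,0,0],[0,0,0],[0,0,0],[-0.1,-0.026,0],[-0.1,-0.026,0]], hand=[0.82,0.82,0.82,0.82,0.82,0.82,0.82,0.82,0.82])

```text
time_s: 17.95
ee_pos: [520.9, -7.5, 177.5]
ee_rot: [179.4, 17.7, 104.3]
force: [0.8, 0.9, -0.9]
gripper_width: 75.0
gripper_force: 0.0
```

```bash
python3 - <<'E'
from place import *
d=cam("side");c=cam("wrist");t=cam("top"); s=env.state(); print(s["ee_pos"],s["ee_rot"])
save(d[0],"pics/s9.png");save(c[0],"pics/w9.png")
for k in(c,d,t):
  for q in("lid_grip","tin_seam","tin_tab"): print(q,[(np.round(m["position"],1).tolist(),round(m["score"],2)) for m in spotter.landmark_of(k[0],q)[:3]])
Rt=tinR(BW,0)
for h in(0,8): print(h,[(proj(k,[BX,BY,116+h]).round(1).tolist(),proj(k,np.array([BX,BY,106+h])+Rt@[85,31,0]).round(1).tolist(),proj(k,np.array([BX,BY,106+h])+Rt@[85,-31,0]).round(1).tolist()) for k in(c,d,t)])
a=cv2.resize(d[0]["pixels"][175:265,275:365],(360,360),interpolation=cv2.INTER_CUBIC); b=cv2.resize(c[0]["pixels"][0:300,200:440],(440,550),interpolation=cv2.INTER_CUBIC)
im=np.hstack([cv2.copyMakeBorder(a,0,190,0,0,0),b]); cv2.imwrite("pics/m9.png",im[:,:,::-1])
E
```

```text
[517.3353057   -7.5261935  172.18328228] [-179.93409269   17.34855733  104.58609565]
lid_grip [([313.8, 199.2], 0.97)]
tin_seam []
tin_tab [([315.6, 45.0], 0.78)]
lid_grip [([323.6, 213.6], 0.69), ([342.5, 156.1], 0.68), ([201.0, 188.1], 0.63)]
tin_seam [([319.7, 216.6], 0.58)]
tin_tab [([297.3, 197.2], 0.91)]
lid_grip [([204.4, 281.4], 0.89), ([232.2, 134.5], 0.88), ([321.4, 199.5], 0.71)]
tin_seam []
tin_tab [([421.9, 195.4], 0.34)]
0 [([318.0, 196.8], [272.1, 81.8], [364.5, 81.8]), ([321.6, 207.7], [291.6, 199.6], [309.2, 188.8]), ([319.3, 200.9], [293.9, 217.8], [289.3, 197.7])]
8 [([318.1, 202.3], [270.6, 84.4], [366.2, 84.4]), ([321.6, 205.4], [291.4, 197.4], [309.1, 186.7]), ([319.3, 200.5], [293.8, 217.6], [289.1, 197.4])]
```

View pics/m9.png

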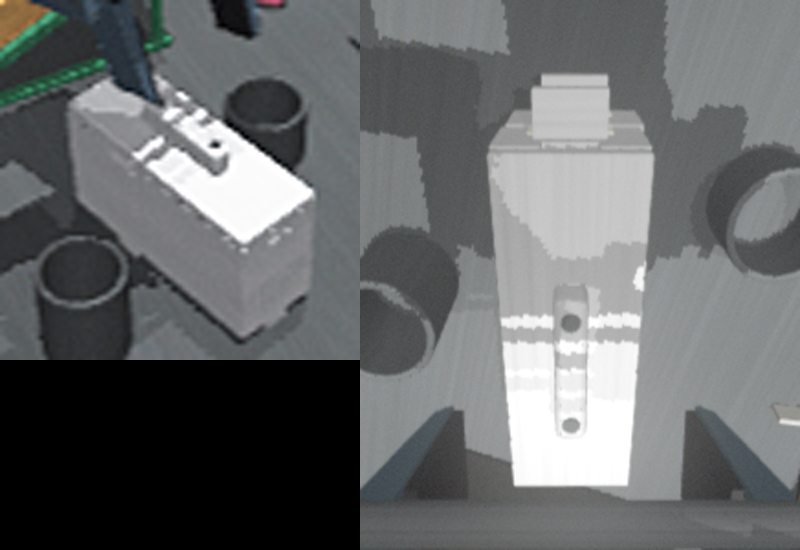

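The views show the tin on the open tin with no visible gap and both tabs together at about (514,60) in the mosaic. The lid is on with its handle at (571,372), and both pipes are untouched. Next I fit the lid pose.

```bash
python3 - <<'E'
from place import *
from scipy.optimize import least_squares
c=cam("wrist")
l=np.array([[85,31,10],[85,-31,10],[-85,31,10],[-85,-31,10],[35,0,30],[-35,0,30]])
u=np.array([[270.4,83.5],[359.3,83.5],[284,265],[347.3,265],[315.2,156.5],[315.2,238]])
w=np.array([1,1,1,1,.5,.5])[:,None]
g=lambda v,L=l:(w*(np.array([proj(c,v[:3]+tinR(v[3],v[4])@k) for k in l])-u)).ravel()
q=least_squares(g,[BX,BY,96,BW,0]); print(q.x.round(2),q.fun.round(1))
q=least_squares(lambda v:g([v[0],v[1],96,v[2],0]),[BX,BY,BW]); print(q.x.round(2),q.fun.round(1))
x,y,b=q.x
plan([x,y,150],tinR(b,0)@RX); plan([x,y,109],tinR(b,0)@RX)
M=np.array([0,0,0])
t=cam("top");d=cam("side")
for n,k in(("t",t),("s",d)):
  for nm in("mat","brush_mid"):
    r=spotter.landmark_of(k[0],nm);print(n,nm,[(np.round(m["position"],1).tolist(),round(m["score"],2),onz(k,m["position"],4 if nm=="mat" else 18).round().tolist()) for m in r[:2]])
# mat corners from top view: dark region
for nm in("mat","brush_mid"):
  r=spotter.trace(t[0],nm)
  if r:
    k=r[0]["mask"].astype(np.uint8); cn=max(cv2.findContours(k,0,2)[0],key=cv2.contourArea); bx=cv2.boxPoints(cv2.minAreaRect(cn)); print(nm,r[0]["score"],[onz(t,p,4 if nm=="mat" else 28).round().tolist()[:2] for p in bx])
E
```

```text
[516.99 -11.3   87.99 104.48  -3.11] [ 0.6 -0.4 -0.5 -0.5  0.6  0.2 -0.6  0.1 -0.1  1.8  0.1 -0.5]
[516.22  -8.08 104.46] [-2.2 -1.   2.2 -1.1  0.1  0.7 -0.2  0.7 -0.1  3.7  0.1  1.1]
d [-0.012, 0.004, -0.185] r [0.196, 0.05, 0.0] n 2.4 t 18.60 [9.0, 14.0, 104.0, -20.0, 61.0, 4.0]
d [-0.012, 0.004, -0.527] r [0.196, 0.05, 0.0] n 2.4 t 18.60 [9.0, 14.0, 104.0, -20.0, 61.0, 4.0]
t mat [([397.7, 196.0], 0.81, [555.0, -256.0, 4.0])]
t brush_mid [([421.3, 193.5], 0.75, [562.0, -329.0, 18.0]), ([399.6, 194.5], 0.16, [558.0, -260.0, 18.0])]
s mat [([390.1, 302.3], 0.69, [565.0, -267.0, 4.0]), ([382.3, 187.2], 0.44, [779.0, 84.0, 4.0])]
s brush_mid [([403.6, 321.7], 0.74, [556.0, -329.0, 18.0])]
mat 0.77 [[468.0, -168.0], [682.0, -206.0], [654.0, -369.0], [441.0, -329.0]]
brush_mid 0.91 [[481.0, -294.0], [629.0, -312.0], [626.0, -346.0], [477.0, -327.0]]
```

Request:
apply_moves(delta_pos=[[-0.012,0.004,-0.1],[-0.012,0.004,-0.1],[-0.012,0.004,-0.1],[-0.012,0.004,-0.185],[-0.012,0.004,-0.35],[-0.012,0.004,-0.45],[-0.012,0.004,-0.5],[-0.012,0.004,-0.515],[-0.012,0.004,-0.515]], rot=[[0.196,0.05,0],[0.196,0.05,0],[0.196,0.05,0],[0.196,0.05,0],[0.196,0.05,0],[0.196,0.05,0],[0.196,0.05,0],[0.196,0.05,0],[0.196,0.05,0]], hand=[0.6,0.6,0.6,0.6,0.6,0.6,0.6,0.6,0.6])

```text
time_s: 19.75
ee_pos: [515.9, -7.3, 110.1]
ee_rot: [-180.0, 0.0, 104.5]
force: [-0.8, -0.0, 0.1]
gripper_width: 54.7
gripper_force: 0.0
```

Request:
apply_moves(delta_pos=[[0,0,0],[0,0,0],[0,0,0],[0,0,0],[0,0,0],[0,0,0],[0,0,0]], rot=[[0,0,0],[0,0,0],[0,0,0],[0,0,0],[0,0,0],[0,0,0],[0,0,0]], hand=[0.05,0.05,0.05,0.05,0.05,0.05,0.05], newtons=20)

```text
time_s: 20.33
ee_pos: [516.5, -7.8, 110.8]
ee_rot: [180.0, 0.0, 104.5]
force: [0.2, -0.6, 0.4]
gripper_width: 13.7
gripper_force: 20.0
```

Handle gripped at 13.7 mm. I'll raise it slowly, then check that only the lid comes up.

Request:
apply_moves(delta_pos=[[0,0,0.02],[0,0,0.05],[0,0,0.09],[0,0,0.15],[0,0,0.3],[0,0,0.5],[0,0,0.7],[0,0,0.7]], rot=[[0,0,0],[0,0,0],[0,0,0],[0,0,0],[0,0,0],[0,0,0],[0,0,0],[0,0,0]], hand=[0.05,0.05,0.05,0.05,0.05,0.05,0.05,0.05])

```text
time_s: 21.0
ee_pos: [519.1, -7.9, 199.9]
ee_rot: [179.5, 0.2, 104.5]
force: [0.7, -0.0, -0.5]
gripper_width: 14.3
gripper_force: 20.0
```

```bash
python3 - <<'E'
from place import *
s=env.state(); print(s["force"],s["torque"])
plan([540,-125,194],tinR(137,0)@RX); plan([566,-240,130],tinR(170,0)@RX)
E
```

```text
[ 0.68440065 -0.00690226 -0.51391634] [-0.08237722 -0.06370375 -0.02310129]
d [0.175, -0.975, -0.049] r [-0.001, 0.007, 0.378] n 4.5 t 21.00 [-2.0, 14.0, 99.0, -0.0, 67.0, -17.0]
d [0.391, -1.934, -0.582] r [-0.003, 0.006, 0.762] n 9.2 t 21.00 [-2.0, 14.0, 99.0, -0.0, 67.0, -17.0]
```

Request:
apply_moves(delta_pos=[[0.175,-0.975,0],[0.175,-0.975,0],[0.175,-0.975,0],[0.175,-0.975,0],[0.175,-0.975,0],[0.175,-0.975,0],[0.175,-0.975,0]], rot=[[0,0.003,0.378],[0,0.003,0.378],[0,0.003,0.378],[0,0.003,0.378],[0,0.003,0.378],[0,0.003,0.378],[0,0.003,0.378]], hand=[0.05,0.05,0.05,0.05,0.05,0.05,0.05])

```text
time_s: 21.58
ee_pos: [536.9, -124.8, 194.2]
ee_rot: [-179.8, -0.2, 136.8]
force: [-0.0, 0.2, -0.2]
gripper_width: 13.6
gripper_force: 20.0
```

```bash
python3 - <<'E'
from place import *
plan([566,-240,110],tinR(170,0)@RX)
t=cam("top");d=cam("side"); s=env.state(); P=s["ee_pos"]
print("lid pred",[proj(k,P+[0,0,7]).round(1).tolist() for k in(t,d)])
Rt=tinR(BW,0);B=np.array([516.5,-8,0])
print("tin cavity: tab, mid, plain",[[proj(k,B+Rt@[x,0,52]).round(1).tolist() for x in(60,0,-60)] for k in(t,d)])
print("seam corners",[[proj(k,B+Rt@[a,b,96]).round(1).tolist() for a,b in((85,31),(85,-31),(-85,31),(-85,-31))] for k in(t,d)])
for n,k in(("t",t),("s",d)):
  for q in("lid_grip","nut0_mid","tin_mid","tin_tab"):
    print(n,q,[(np.round(m["position"],1).tolist(),round(m["score"],2)) for m in spotter.landmark_of(k[0],q)[:5]])
m=spotter.trace(d[0],"tin_mid"); print([(np.round(x["box"],1),x["score"]) for x in m[:3]])
save(t[0],"pics/t10.png");save(d[0],"pics/s10.png")
E
```

```text
d [0.243, -0.96, -0.702] r [0.002, -0.003, 0.386] n 4.6 t 21.58 [-14.0, 17.0, 94.0, -0.0, 69.0, -61.0]
lid pred [[361.8, 192.1], [352.3, 210.7]]
tin cavity: tab, mid, plain [[[301.2, 208.9], [320.1, 204.5], [338.9, 200.1]], [[306.6, 213.9], [321.3, 225.6], [336.8, 238.1]]]
seam corners [[[294.8, 219.3], [290.2, 199.3], [350.0, 206.4], [345.1, 186.5]], [[291.0, 203.3], [308.5, 192.5], [334.9, 238.5], [352.8, 225.7]]]
t lid_grip [([234.6, 136.1], 0.93), ([206.0, 279.7], 0.62)]
t nut0_mid [([310.6, 202.1], 0.43)]
t tin_mid [([320.7, 203.1], 0.63)]
t tin_tab [([286.0, 209.0], 0.83)]
s lid_grip [([340.5, 155.1], 0.73), ([353.9, 209.7], 0.69), ([196.7, 186.4], 0.63)]
s nut0_mid [([306.9, 210.2], 0.58), ([379.8, 187.1], 0.42)]
s tin_mid [([323.2, 220.6], 0.79)]
s tin_tab [([297.1, 197.4], 0.64)]
[(array([323.9, 220.1,  59. ,  53.3]), 0.69)]
```

Request:
apply_moves(delta_pos=[[0.24,-0.96,0],[0.24,-0.96,0],[0.24,-0.96,0],[0.24,-0.96,-0.2],[0.24,-0.96,-0.5],[0.24,-0.96,-0.7],[0.24,-0.96,-0.8],[0.24,-0.96,-0.8],[0.24,-0.96,-0.8]], rot=[[0,0,0.386],[0,0,0.386],[0,0,0.386],[0,0,0.386],[0,0,0.386],[0,0,0.386],[0,0,0.386],[0,0,0.386],[0,0,0.386]], hand=[0.05,0.05,0.05,0.05,0.05,0.05,0.05,0.05,0.05])

```text
time_s: 22.88
ee_pos: [566.0, -240.0, 98.3]
ee_rot: [-179.8, -0.2, 170.1]
force: [0.7, -0.8, -0.4]
gripper_width: 14.0
gripper_force: 20.0
```

```bash
python3 - <<'E'
from place import *
plan([566,-240,26],tinR(170,0)@RX)
c=cam("wrist");s=env.state();P=s["ee_pos"];R=Ro.from_euler('xyz',s["ee_rot"],degrees=True).as_matrix()@RX
for q in("brush_mid","mat","lid_grip"):
  for m in spotter.landmark_of(c[0],q)[:2]: print(q,np.round(m["position"]),round(m["score"],2),onz(c,m["position"],{"mat":4,"brush_mid":18,"lid_grip":P[2]+7}[q]).round())
save(c[0],"pics/w11.png")
for q in("brush_mid","mat"):
  for r in spotter.trace(c[0],q)[:1]:
    k=r["mask"].astype(np.uint8); cn=max(cv2.findContours(k,0,2)[0],key=cv2.contourArea); print(q,r["score"],[(p.round().tolist(),onz(c,p,4 if q=="mat" else 28).round().tolist()[:2]) for p in cv2.boxPoints(cv2.minAreaRect(cn))])
E
```

```text
d [0.0, 0.0, -0.602] r [0.002, -0.002, -0.001] n 1.7 t 22.88 [-24.0, 27.0, 93.0, -0.0, 60.0, -104.0]
brush_mid [222. 218.] 0.97 [ 559. -326.   18.]
lid_grip [315. 252.] 0.69 [ 566. -240.  106.]
brush_mid 0.84 [([191.0, 126.0], [476.0, -327.0]), ([226.0, 120.0], [477.0, -297.0]), ([246.0, 250.0], [589.0, -308.0]), ([211.0, 255.0], [589.0, -341.0])]
mat 0.69 [([189.0, 83.0], [441.0, -328.0]), ([376.0, 83.0], [468.0, -172.0]), ([376.0, 247.0], [618.0, -190.0]), ([189.0, 247.0], [587.0, -372.0])]
```

Request:
apply_moves(delta_pos=[[0,0,-0.2],[0,0,-0.4],[0,0,-0.52],[0,0,-0.56],[0,0,-0.58],[0,0,-0.59],[0,0,-0.6],[0,0,-0.6]], rot=[[0,0,0],[0,0,0],[0,0,0],[0,0,0],[0,0,0],[0,0,0],[0,0,0],[0,0,0]], hand=[0.05,0.05,0.05,0.05,0.05,0.05,0.05,0.05])

```text
time_s: 23.85
ee_pos: [566.7, -240.3, 27.6]
ee_rot: [-179.8, -0.0, 170.1]
force: [-1.1, 0.2, -1.5]
gripper_width: 14.2
gripper_force: 20.0
```

Request:
apply_moves(delta_pos=[[0,0,-0.007],[0,0,-0.014],[0,0,-0.014]], rot=[[0,0,0],[0,0,0],[0,0,0]], hand=[0.05,0.05,0.05])

```text
time_s: 24.1
ee_pos: [566.2, -240.1, 25.1]
ee_rot: [-179.8, -0.1, 170.1]
force: [0.0, -0.6, -0.9]
gripper_width: 13.8
gripper_force: 20.0
```

Request:
apply_moves(delta_pos=[[0,0,-0.007],[0,0,-0.014],[0,0,-0.014]], rot=[[0,0,0],[0,0,0],[0,0,0]], hand=[0.05,0.05,0.05])

```text
time_s: 24.35
ee_pos: [566.1, -240.2, 24.8]
ee_rot: [-179.8, -0.1, 170.1]
force: [-2.3, 0.8, 7.3]
gripper_width: 14.0
gripper_force: 20.0
```

Request:
apply_moves(delta_pos=[[0,0,-0.007],[0,0,-0.01],[0,0,-0.01]], rot=[[0,0,0],[0,0,0],[0,0,0]], hand=[0.05,0.05,0.05])

```text
time_s: 24.6
ee_pos: [566.2, -240.2, 24.8]
ee_rot: [-179.8, -0.0, 170.1]
force: [-5.2, 2.3, 14.4]
gripper_width: 13.7
gripper_force: 20.0
```

Contact came at 24.8 mm, so the lid's top was at 106 mm when gripped, which means the tin sits home. I release the lid and rise.

Request:
apply_moves(delta_pos=[[0,0,0.015],[0,0,0.015],[0,0,0.015],[0,0,0.015],[0,0,0.1],[0,0,0.4],[0,0,0.8],[0,0,1],[0,0,1],[0,0,1]], rot=[[0,0,0],[0,0,0],[0,0,0],[0,0,0],[0,0,0],[0,0,0],[0,0,0],[0,0,0],[0,0,0],[0,0,0]], hand=[0.4,0.4,0.4,0.4,0.4,0.4,0.4,0.4,0.4,0.4])

```text
time_s: 25.43
ee_pos: [567.3, -240.5, 144.8]
ee_rot: [-179.7, 0.2, 170.1]
force: [0.9, -0.8, -0.3]
gripper_width: 36.7
gripper_force: 0.0
```

```bash
python3 - <<'E'
from place import *
c=cam("wrist");d=cam("side");t=cam("top")
print(env.state()["ee_pos"],env.state()["force"])
print("lid pred",[proj(k,[566,-240,30]).round(1).tolist() for k in(c,d,t)])
for n,k in(("w",c),("s",d),("t",t)):
  print(n,[(np.round(m["position"],1).tolist(),round(m["score"],2)) for m in spotter.landmark_of(k[0],"lid_grip")[:4]])
Rt=tinR(BW,0);B=np.array([516.5,-8,0])
for n,k in(("s",d),("t",t)):
  for q in("nut0_mid","tin_mid","tin_tab","pipe_tall_mid","pipe_short_mid","ebox_mid","brush_mid"):
    print(n,q,[(np.round(m["position"],1).tolist(),round(m["score"],2)) for m in spotter.landmark_of(k[0],q)[:5]])
  print("pred mid,tab home",proj(k,B+[0,0,70]).round(1),proj(k,B+Rt@[103,0,80]).round(1),"nuts x=60,20,-60",[proj(k,B+Rt@[x,0,58]).round().tolist() for x in(60,20,-60)])
plan([500,-120,230],tinR(137,0)@RX)
E
```

```text
[ 565.04739067 -239.52592547  140.63369441] [ 1.05157018 -0.39068078  0.34430684]
lid pred [[317.0, 197.8], [385.2, 287.5], [394.0, 191.2]]
w [([317.3, 199.1], 0.61)]
s [([386.2, 286.7], 0.94), ([200.0, 185.1], 0.86), ([339.5, 156.4], 0.81), ([316.9, 211.4], 0.5)]
t [([204.0, 285.8], 0.77), ([226.9, 198.8], 0.64), ([230.9, 134.8], 0.61), ([395.5, 189.6], 0.47)]
s nut0_mid [([314.1, 211.9], 0.4), ([321.5, 235.6], 0.26), ([279.8, 164.7], 0.23)]
s tin_mid [([321.2, 218.3], 0.89), ([300.6, 209.9], 0.6)]
s tin_tab [([297.1, 196.8], 0.88)]
s pipe_tall_mid [([293.1, 251.5], 0.96)]
s pipe_short_mid [([340.5, 204.6], 0.64), ([405.9, 319.6], 0.47)]
s ebox_mid [([282.2, 167.5], 0.82), ([306.3, 212.0], 0.66)]
s brush_mid [([403.4, 316.9], 0.97)]
pred mid,tab home [321.1 221. ] [296.  198.7] nuts x=60,20,-60 [[307.0, 212.0], [316.0, 220.0], [337.0, 237.0]]
t nut0_mid [([308.8, 204.1], 0.51), ([397.6, 198.0], 0.35)]
t tin_mid [([318.5, 201.0], 0.84), ([374.8, 132.8], 0.69), ([307.8, 208.1], 0.66), ([402.0, 197.3], 0.16)]
t tin_tab [([285.9, 212.4], 0.62)]
t pipe_tall_mid [([333.0, 231.7], 0.52)]
t pipe_short_mid [([299.9, 174.3], 0.73)]
t ebox_mid [([241.1, 204.9], 0.65)]
t brush_mid [([421.1, 194.1], 0.49)]
pred mid,tab home [320.1 203.8] [287.  211.2] nuts x=60,20,-60 [[301.0, 209.0], [314.0, 206.0], [339.0, 200.0]]
d [-0.551, 1.0, 0.733] r [0.002, -0.002, -0.386] n 4.6 t 26.43 [-24.0, 25.0, 90.0, -0.0, 65.0, -104.0]
```

Lid and bystanders match their predicted positions. I go over the tin for a last check of the nuts.

Request:
apply_moves(delta_pos=[[0,0,0.5],[0,0.3,0.5],[-0.25,0.8,0.5],[-0.25,0.8,0.5],[-0.25,0.8,0.5],[-0.25,0.8,0.5],[-0.25,0.8,0.5]], rot=[[0,0,-0.386],[0,0,-0.386],[0,0,-0.386],[0,0,-0.386],[0,0,-0.386],[0,0,-0.386],[0,0,-0.386]], hand=[0.4,0.4,0.4,0.4,0.4,0.4,0.4])

```text
time_s: 27.02
ee_pos: [536.3, -144.1, 202.3]
ee_rot: [-179.8, -0.1, 137.1]
force: [1.0, -0.2, -0.0]
gripper_width: 36.3
gripper_force: 0.0
```

Request:
apply_moves(delta_pos=[[-0.2,0.75,0],[-0.2,0.75,0],[-0.2,0.75,0],[-0.2,0.75,0],[-0.2,0.75,0],[-0.2,0.75,0],[-0.2,0.75,0]], rot=[[0,0,-0.382],[0,0,-0.382],[0,0,-0.382],[0,0,-0.382],[0,0,-0.382],[0,0,-0.382],[0,0,-0.382]], hand=[0.4,0.4,0.4,0.4,0.4,0.4,0.4])

```text
time_s: 27.6
ee_pos: [512.5, -54.6, 201.9]
ee_rot: [-179.8, -0.1, 104.3]
force: [-0.6, 0.4, 0.2]
gripper_width: 36.6
gripper_force: 0.0
```

```bash
python3 - <<'E'
from place import *
from scipy.optimize import least_squares
c=cam("wrist"); save(c[0],"pics/w12.png"); print(env.state()["ee_pos"])
Rt=tinR(BW,0);B=np.array([516.5,-8,0])
loc=lambda uv,z:(Rt.T@(onz(c,uv,z)-B)).round().tolist()
for q in("nut0_mid","tin_tab","tin_mid"):
  for m in spotter.landmark_of(c[0],q)[:8]: print(q,np.round(m["position"]),round(m["score"],2),loc(m["position"],58 if "nut" in q else 80))
for m in spotter.trace(c[0],"nut0_mid")[:8]: print("tr",np.round(m["box"]),round(m["score"],2),loc(m["box"][:2],58))
# floor brightness map: warp floor to tin frame
g=cv2.cvtColor(c[0]["pixels"],cv2.COLOR_RGB2GRAY)
src=np.float32([proj(c,B+Rt@np.array(k)) for k in([81,27,52],[81,-27,52],[-81,-27,52],[-81,27,52])])
dst=np.float32([[0,0],[0,54],[162,54],[162,0]])
w=cv2.warpPerspective(g,cv2.getPerspectiveTransform(src,dst),(162,54))
for r in cv2.resize(w,(41,14),interpolation=cv2.INTER_AREA): print(" ".join("%3d"%v for v in r))
E
```

```text
[512.42270091 -54.65550085 201.84340549]
nut0_mid [350. 120.] 0.6 [33.0, -19.0, 58.0]
tin_tab [336.  38.] 0.76 [105.0, -2.0, 80.0]
tin_mid [331. 154.] 0.83 [2.0, 1.0, 80.0]
tin_mid [424. 115.] 0.56 [38.0, -88.0, 80.0]
tr [350. 121.  21.  24.] 0.95 [33.0, -18.0, 58.0]
228 219 230 218 226 223 229 207 188 191 194 197 197 196 193 193 190 189 190 188 188 188 188 188 188 185 184 184 173 164 162 159 160 160 161 163 164 162 161 162 162
255 255 255 255 255 255 255 245 218 215 214 214 214 214 214 213 213 213 212 212 211 211 211 210 210 210 209 209 195 181 181 180 181 181 180 180 181 181 180 180 179
255 255 255 253 248 251 251 255 230 204 195 195 198 212 214 213 213 212 212 212 211 211 210 210 210 209 208 208 192 180 180 179 180 179 179 179 179 179 178 179 178
255 255 254 245 236 246 234 254 231 199 185 194 195 207 214 214 213 213 213 212 212 212 211 211 210 210 209 208 196 183 180 182 181 179 180 182 180 183 181 181 179
255 254 249 164 143 180 245 244 241 146 114 126 193 199 213 214 213 213 213 212 212 211 210 209 209 208 208 207 206 198 179 183 188 178 189 201 199 202 200 200 198
255 253 220 
[... 763 characters left out ...]
 181 181 180 180 180 180 180 180 179 179 178
255 255 255 251 202 154 166 240 225 249 226 125 120 179 191 213 217 216 215 215 215 214 214 213 213 212 211 210 209 190 181 181 180 180 180 179 180 179 182 180 182
255 255 253 246 153 139 139 202 246 250 173 118 110 138 198 211 217 215 215 215 214 213 213 213 212 211 211 210 207 186 181 181 181 180 180 180 180 180 212 226 226
255 255 255 253 176 138 143 229 254 252 204 131 112 159 202 213 211 210 204 205 202 206 201 205 205 204 201 202 191 180 180 179 179 179 179 179 178 178 199 248 225
255 255 255 254 238 200 217 250 254 254 246 210 177 195 192 190 191 186 185 184 183 183 182 183 182 182 181 181 180 180 180 180 179 179 180 180 180 179 213 251 219
```

All four nuts show in the tab half, two at x≈65 and two at x≈37 in the tin's frame, and the plain half is empty.

```bash
python3 -c "
from workcell import env
print(env.job_done())"
```

```text
the job is handed in; nothing more can be done
None
```

The job is handed in: the tin of nuts is stacked home on the open tin with tabs together, all four nuts are at the tab end, the lid lies flat, handle up, on the mat, and the networks found the box, brush and pipes where they started (the T-joint piece and hammer were not re-checked).

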